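# Dock a mirror drive unit and switch on its tester

## Task

Push the mirror drive unit's carriage along the test dock until it is fully home in the socket, and only then switch on the tester by pushing the ON end (white bar) of the red rocker down with a fingertip until it snaps over. Push gently (no more than about 20 N on the carriage or the switch), leave the blue lamp switch off, and leave the other things on the bench where they are.

Things in the scene. Friction and masses are not known exactly. Their poses are not given: they have to be found in the camera images.
- dock: fixed aluminium test dock, plate 260 x 130 x 12 mm, with guide rods along its x and a black socket block (120 mm wide, 85 mm high with its coloured tiles) at its +x end, its face 98 mm from the origin. Origin: centre of the plate underside, on the bench. The carriage is pushed home towards +x.
- carriage_tab (a point): middle of the outer (-x) face of the orange upright push tab at the rear of the carriage, 60 mm above the bench; push on it towards the dock's +x. The tab is 70 mm wide (y), 8 mm thick and reaches from 38 to 85 mm above the bench. The black drive unit ahead of it is 70 mm high; behind the tab the dock is lower than 33 mm. Axes parallel to the dock's.
- carriage (a joint): travel of the carriage in m along the dock's +x: 0 is fully back, 0.060 is fully home against a hard stop (58 mm and more counts as home). It starts between 0 and 0.025, slides with about 5 N of friction and stays where it is left. At the stop the force rises steeply; it must not be pushed with more than 25 N.
- mains_stand: fixed stand of the tester switch: 100 x 80 mm foot, grey head (92 x 62 mm) with the red rocker on top. Origin: centre of the foot underside, on the bench, straight below the rocker pivot. ON end (white bar): +x. The head is height-adjustable and its height is NOT measured: the raised ON end stands 102 to 121 mm above the bench; find it by touch or sight. Load limit 25 N.
- mains_rocker (a joint): red rocker, 56 mm long (stand x), 34 mm wide, pivots about the stand y. Angle in rad: 0 OFF (ON end up), 0.22 ON; over-centre spring snaps at 0.11. About 7 N down at the outer end of the ON half starts it (more nearer the pivot); the push fades to nothing after 3 mm and it snaps over, to a hard stop at about 6 mm, where force rises steeply. Its top stays over 7 mm above the head.
- lamp_stand: fixed stand of the bench-lamp switch, the same as the tester switch stand but with a blue rocker, its height also not measured; leave it alone. Origin: centre of the foot underside.
- lamp_rocker (a joint): angle of the blue rocker in rad, 0 is OFF; it must stay off.
- meter: loose black multimeter with yellow dial, 75 x 150 x 34 mm, lying on the bench; leave it. Origin: centre of its underside.
- door_mirror: loose black car door mirror, 90 x 190 x 140 mm, standing at the back; leave it. Origin: centre of its underside.
- driver: loose screwdriver, lying on the bench; leave it. Origin: at its underside.
- spray_can: loose spray can, 54 mm across, 150 mm high; leave it. Origin: centre of its underside.
- relay: loose black relay, 28 x 28 x 26 mm; leave it. Origin: centre of its underside.
Things that resemble listed ones, but are neither listed nor needed, are in the scene too. Leave any orange look-alike of the mains_stand alone.

How it is judged:
By the outcome, as a careful person would: the job done as asked, in the order asked, and still so for the second after the job is handed in, with the robot touching nothing.
It also fails if it takes over 54 s, if anything falls off the work surface, if the arm or the gripper's body presses on something with over 40 N, if the wrist force passes 120 N, or if a joint passes its speed limit or range.

## Robot

A 7-joint arm with a two-finger parallel gripper is mounted at the origin on the work surface. World frame = base frame: x ahead of the robot, y to its left, z up, the work surface at z = 0. Lengths are in m, angles in rad, forces in N, time in s.
With the tool pointing down it reaches from about 0.4 to 0.85 m from the base axis. Payload 4.5 kg.
Tool frame: the origin (TCP) lies between the finger pads; the fingertips stand 19 mm ahead of it and the grasp point (between the pads) is the TCP (r.tips_ahead is the distance from the TCP to the fingertips, in m); z points along the fingers, y is the line along which they close (so a half turn about z gives the same grasp; the last joint's range is limited). The gripper opens to 88 mm and grips with 3 to 60 N. Pads are 18 mm wide; open, the fingers measure 123 mm over their backs; the gripper's body (75 mm by 187 mm) begins 45 mm behind the grasp point.
Start: joints at [-1.306, 0.689, -0.195, 1.565, 0.157, 0.902, -0.215], TCP at [0.143, 0.608, 0.258] pointing down, gripper open.
Joint ranges: [-3.01, 3.01], [-0.46, 2.08], [-1.47, 1.51], [0.13, 2.56], [-1, 4.14], [0.04, 2.09], [-2.66, 2.66]. Speed limits (rad/s): [2.57, 2.57, 3.14, 3.14, 3.14, 3.14, 3.14].

## Interface

Orientations are given as a unit quaternion [x, y, z, w].
In Python, from plant import r, cams, models gives the robot as it stands. The module is installed in compiled form; this text tells all that it offers.
- The arm moves only by the tool jog_arm, never from a script. Its arguments are lists of equal length, an entry for each row: "turn": the turn, a rotation vector about the tool's x, y, z in rad, a list of three; "translation": the shift along the tool's x, y, z in m, a list of three; "grip": the closure, from 0 (fully open) to 1 (shut). In form: {"turn": [[ax, ay, az], ...], "translation": [[tx, ty, tz], ...], "grip": [grip, ...]}. A call has 1 to 20 rows; each row is the pose to reach, as a shift and turn from the pose commanded when the call began, along the tool's axes at that moment; what a row does not reach only later rows make up. A row lasts 1/8 s, in which the tool goes at most 62.5 mm and 10.7 degrees, less where a joint would pass 70% of its speed; a pose out of reach is approached as far as the arm can. A call with a gripper value outside its range is refused whole. The fingers move at their own pace and stop on an object; "force" is the grip in N (left out, the last holds). Time passes only in rows, so rows that repeat a pose let the fingers close. It gives the time, the measured TCP pose, the force, the opening and the grip force at its end, in the units of the state.
- r.get_state(): the state, without advancing time (a new reading comes with each control period).
- cams.snapshot(name): name is "scene" or "top" or "wrist"; returns the picture (400x640x3 uint8, red, green, blue); there is no depth.
- cams.camera_params(name): a dict with "fx", "fy", "cx", "cy" (pixels), "eye" and "orientation" of the camera in the world. Camera axes: x right, y up, looking along -z (the intrinsics and any distortion apply to the point x, -y, -z); pixel columns grow to the right and rows downward; lengths in m; the calibration is good to about 2 mm. The wrist camera is an equidistant fisheye: a pixel r from the principal point sees the ray r / f radians off the axis. A picture is of the moment at which its call begins: read the wrist's pose just before it. camera_params takes no time and is no camera call; for the wrist camera it gives the pose at the moment of the call.
- r.finish_job(): hands the job in; it is judged then, once.
Trained networks look in the newest picture that a camera, given by its name, has taken for a name from the list of things; names that differ only in an ending like _2 or _b are one class to them, and where a whole thing is asked for, a point or a joint stands for the part that bears it (a point fixed in the world has none). Each returns a list of dicts, best first, with "p" (0 to 1); they miss things now and then, are a little off and sometimes report something else, mostly with a low value. They report only what shows in the picture. A call takes as long as a camera call. They do not tell look-alikes from the thing itself.
- models.find_in(camera, name): "position" ([x, y, z] in m, in world coordinates, good to about 4 mm: the middle of the surface that is visible of it).
- models.masks_of(camera, name): "pixels" (400x640 bool, what is visible of it).
- models.place_of(camera, name): "position" ([x, y, z] in m, in world coordinates, good to about 4 mm: a listed point, or the origin of a listed thing).
The state is a dict: "clock": time; "q": joint angles; "qd": joint speeds; "joint_torque": joint torques, N m; "tool_pos": TCP position; "eef_rot": TCP orientation; "contact_force": force on the tool from outside, world axes, zero at the start; "moment": the same for the moment, N m; "opening": opening from 0.0 (shut) to 1.0 (fully open); "finger_force": force on a finger pad.
Only numpy, scipy, OpenCV 4.12 (cv2) and the standard library are available. Lean on these libraries where they do the work, as an engineer would, in place of code of your own. Each camera call takes 0.05 s, during which the arm holds its last target. There are 200 camera calls.

## Working session

There is one attempt and no reset: what is moved stays moved. The work goes in short steps, Python scripts to look and compute and a tool call to move; the robot and the scene stay as the last step left them, time stands still between calls to the robot, and variables do not carry over. Pictures are saved under pics/ and viewed, at most 10 in all, crops included, and the job is handed in when it is done.

Besides the shell and the picture viewer there is one more tool, called after "Emit:" by a JSON object that holds its "api" and its "payload". jog_arm: Moves the arm, as the interface text tells. Its arguments: {"type":"object","properties":{"turn":{"type":"array"},"translation":{"type":"array"},"grip":{"type":"array"},"force":{"type":"number"}},"required":["turn","translation","grip"]}

```bash
mkdir -p pics
cat > h.py <<'E'
import numpy as np, cv2
from plant import r, cams, models
from scipy.spatial.transform import Rotation as R
def save(n,im): cv2.imwrite('pics/'+n,im[:,:,::-1])
def proj(c,p):
    k=cams.camera_params(c); q=R.from_quat(k['orientation']).inv().apply(np.array(p)-k['eye'])
    return k['cx']+k['fx']*q[0]/-q[2], k['cy']+k['fy']*-q[1]/-q[2]
def ray(c,u,v,z):
    k=cams.camera_params(c); d=R.from_quat(k['orientation']).apply([(u-k['cx'])/k['fx'],-(v-k['cy'])/k['fy'],-1])
    e=np.array(k['eye']); return e+d*(z-e[2])/d[2]
E
python3 - <<'E'
from h import *
s=r.get_state(); print({k:np.round(s[k],3) for k in ('clock','tool_pos','eef_rot','contact_force')})
for c in('scene','top'):
    save(c+'.png',cams.snapshot(c))
    print(c,cams.camera_params(c))
    for n in('dock','carriage_tab','mains_stand','lamp_stand'):
        for d in models.place_of(c,n): print(n,round(d['p'],2),np.round(d['position'],3),np.round(proj(c,d['position'])))
E
```

```text
{'clock': np.float64(0.0), 'tool_pos': array([0.143, 0.608, 0.257]), 'eef_rot': array([ 0.115,  0.993, -0.001, -0.   ]), 'contact_force': array([-0.117, -0.366, -0.025])}
scene {'fx': 434.7825863458343, 'fy': 434.7825863458343, 'cx': 319.32392754369346, 'cy': 195.08700473186732, 'eye': array([1.41378778, 0.05818301, 0.75984406]), 'orientation': array([0.30051815, 0.31744719, 0.65207898, 0.6194426 ])}
dock 0.87 [ 0.557  0.121 -0.004] [360. 223.]
carriage_tab 0.94 [0.467 0.116 0.06 ] [359. 183.]
mains_stand 0.63 [ 0.807 -0.27  -0.001] [186. 292.]
mains_stand 0.62 [ 0.692 -0.381 -0.   ] [154. 252.]
mains_stand 0.6 [ 0.544 -0.454 -0.002] [147. 212.]
mains_stand 0.58 [ 0.354 -0.243 -0.001] [239. 174.]
lamp_stand 0.87 [ 0.537 -0.276  0.003] [213. 211.]
top {'fx': 508.86694583912004, 'fy': 508.86694583912004, 'cx': 315.4907245932313, 'cy': 200.91887895226665, 'eye': array([0.43734722, 0.02479225, 1.5045674 ]), 'orientation': array([-0.03600244,  0.03892073,  0.71640861, -0.6956635 ])}
dock 0.91 [0.555 0.121 0.002] [280. 216.]
dock 0.38 [ 0.687 -0.062 -0.   ] [341. 170.]
carriage_tab 0.93 [0.468 0.108 0.064] [284. 245.]
mains_stand 0.91 [ 0.482 -0.12   0.   ] [363. 238.]
mains_stand 0.8 [ 0.355 -0.248 -0.002] [408. 281.]
mains_stand 0.71 [ 0.806 -0.273 -0.001] [409. 129.]
mains_stand 0.6 [ 0.538 -0.447  0.008] [473. 216.]
lamp_stand 0.92 [ 0.537 -0.278  0.   ] [415. 218.]
```

View pics/scene.png

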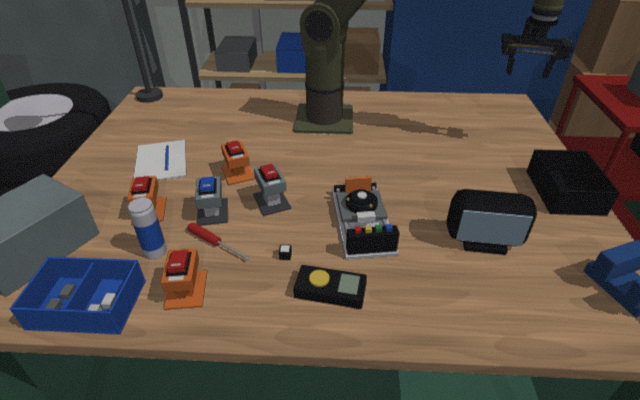

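View pics/top.png

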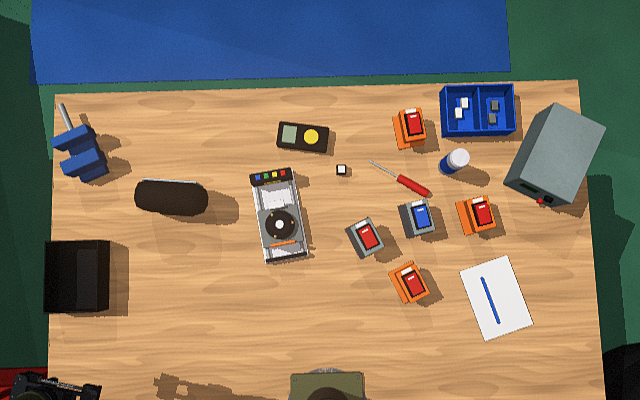

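The top view shows four red-rocker stands: three are orange, at (410,127), (478,214) and (410,283). The grey one at (366,237) is the mains_stand, because it has the grey head. The lamp is at (418,217) and the dock at (280,216). One enlarged crop will confirm this and give the yaws.

Run:
```python
from h import *
im=cams.snapshot('top'); c=im[160:270,240:390]
save('crop.png',cv2.resize(c,None,fx=5,fy=5,interpolation=cv2.INTER_CUBIC))
for n in('dock','mains_stand','carriage_tab'):
    for d in models.masks_of('top',n)[:2]:
        p=np.argwhere(d['pixels'])[:,::-1].astype(np.float32); print(n,round(d['p'],2),cv2.minAreaRect(p))
hsv=cv2.cvtColor(im,cv2.COLOR_RGB2HSV)
m=((hsv[...,0]<8)|(hsv[...,0]>172))&(hsv[...,1]>170)&(hsv[...,2]>90)
n,l,st,ce=cv2.connectedComponentsWithStats(m.astype(np.uint8))
for i in range(1,n):
    if st[i,4]>60: print(ce[i],st[i,4],cv2.minAreaRect(np.argwhere(l==i)[:,::-1].astype(np.float32)))
```

```text
mains_stand 0.92 ((409.2056579589844, 127.35147094726562), (37.85442352294922, 30.7470645904541), 78.11134338378906)
mains_stand 0.89 ((364.5, 237.0000457763672), (35.329872131347656, 28.621667861938477), 63.43495178222656)
carriage_tab 0.79 ((279.576904296875, 222.38461303710938), (46.0872917175293, 41.772735595703125), 78.69007110595703)
[413.88053097 123.53097345] 226 ((413.66796875, 122.92401123046875), (20.124614715576172, 12.253654479980469), 79.69515228271484)
[412.7826087  185.55072464] 276 ((412.4430236816406, 185.38340759277344), (34.119258880615234, 8.421844482421875), 30.256441116333008)
[482.74698795 213.58634538] 249 ((482.7547302246094, 213.14154052734375), (20.74144172668457, 12.911890983581543), 74.05460357666016)
[367.81147541 237.18852459] 244 ((367.6000061035156, 236.70001220703125), (20.57182502746582, 12.074766159057617), 63.43495178222656)
[413.73387097 283.99596774] 248 ((413.50006103515625, 283.5), (21.0190372467041, 12.074766159057617), 63.43495178222656)
```

View pics/crop.png

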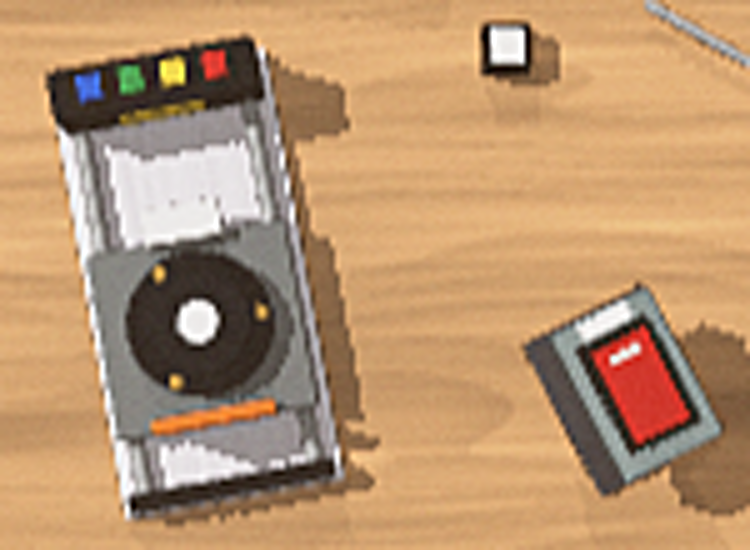

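The crop confirms the grey stand with the red rocker. Its white bar at (365,230) marks the ON end, up and left. The orange tab runs from (270,245) to (295,242) and the socket is at the top, so dock +x points up the picture. Next I work out the yaws.

Run:
```python
from h import *
P=lambda a,b,z: ray('top',240+a/5-.4,160+b/5-.4,z)
def yaw(a,b): d=b-a; return np.degrees(np.arctan2(d[1],d[0]))
print('dock L',yaw(P(128,515,.012),P(62,135,.012)),'R',yaw(P(338,478,.012),P(265,55,.012)))
a,b=P(150,427,.085),P(277,406,.085); print('tab',a,b,(a+b)/2,yaw(b,a)-90)
print('socket',yaw(P(265,85,.08),P(65,130,.08))-90)
for z in(.105,.115):
    print('rk',yaw(P(640,452,z),P(588,348,z)),yaw(P(697,418,z),P(643,320,z)),'c',P(642,385,z),'bar',P(626,352,z),'head',yaw(P(610,492,z),P(530,345,z)),yaw(P(720,430,z),P(642,287,z)))
for c in('scene','top'):
    cams.snapshot(c)
    for n in('carriage_tab','mains_stand','dock','mains_rocker'):
      for f in (models.place_of,models.find_in):
        try: 
          for d in f(c,n): print(c,n,f.__name__,round(d['p'],2),np.round(d['position'],3))
        except Exception as e: print(n,e)
s=r.get_state();print(R.from_quat(s['eef_rot']).as_matrix().round(3),s['tool_pos'])
```

```text
dock L 8.809505407483156 R 8.25029183885672
tab [0.46887785 0.14780995 0.085     ] [0.47843749 0.07696298 0.085     ] [0.47365767 0.11238647 0.085     ] 7.68471753313473
socket 11.15808110758816
rk 24.48718400676226 26.666810935535647 c [ 0.48345663 -0.12442405  0.105     ] bar [ 0.50181832 -0.11635845  0.105     ] head 26.595833245469393 26.388253706804278
rk 24.487184006762288 26.66681093553563 c [ 0.48312718 -0.12335789  0.115     ] bar [ 0.50135767 -0.11534992  0.115     ] head 26.595833245469382 26.38825370680429
scene carriage_tab call 0.94 [0.467 0.114 0.062]
scene carriage_tab call 0.22 [ 0.487 -0.126 -0.003]
scene mains_stand call 0.81 [ 0.481 -0.124 -0.002]
scene mains_stand call 0.7 [ 0.353 -0.242  0.002]
scene mains_stand call 0.56 [ 0.808 -0.268 -0.001]
scene mains_stand call 0.56 [ 0.54  -0.451 -0.002]
scene mains_stand call 0.86 [ 0.83  -0.256  0.07 ]
scene mains_stand call 0.77 [ 0.511 -0.12   0.071]
scene mains_stand call 0.65 [ 0.554 -0.433  0.078]
scene mains_stand call 0.63 [ 0.38  -0.236  0.062]
scene dock call 0.8 [ 0.554  0.126 -0.002]
scene dock call 0.69 [0.5
[... 575 characters left out ...]
p mains_stand call 0.97 [ 0.539 -0.432  0.09 ]
top mains_stand call 0.96 [ 0.48  -0.114  0.097]
top mains_stand call 0.86 [ 0.798 -0.261  0.083]
top mains_stand call 0.73 [ 0.685 -0.365  0.145]
top mains_stand call 0.63 [ 0.357 -0.234  0.084]
top dock call 0.68 [0.552 0.125 0.001]
mains_rocker it knows: carriage_tab, dock, door_mirror, driver, lamp_stand, mains_stand, meter, relay, spray_can
top mains_rocker call 0.8 [ 0.357 -0.248  0.1  ]
top mains_rocker call 0.62 [ 0.543 -0.447  0.098]
top mains_rocker call 0.6 [ 0.489 -0.124  0.116]
top mains_rocker call 0.51 [ 0.803 -0.271  0.097]
[[-0.973  0.229 -0.   ]
 [ 0.229  0.973  0.   ]
 [ 0.     0.    -1.   ]] [0.14294637 0.60846558 0.25775234]
```

Emit:
{"api": "jog_arm", "payload": {"turn": [[0,0,0.18],[0,0,0.36],[0,0,0.54],[0,0,0.72],[0,0,0.9],[0,0,1.08],[0,0,1.26],[0,0,1.44],[0,0,1.62],[0,0,1.8],[0,0,1.98],[0,0,2.16],[0,0,2.34],[0,0,2.52],[0,0,2.7],[0,0,2.763],[0,0,2.763],[0,0,2.763]], "translation": [[-0.024,-0.027,0],[-0.048,-0.053,0],[-0.073,-0.08,0],[-0.097,-0.106,0],[-0.121,-0.133,0],[-0.145,-0.16,0],[-0.17,-0.186,0],[-0.194,-0.212,0],[-0.218,-0.239,0],[-0.242,-0.266,0],[-0.267,-0.292,0],[-0.291,-0.319,0],[-0.315,-0.345,0],[-0.34,-0.372,0],[-0.364,-0.4,0],[-0.388,-0.425,0],[-0.388,-0.425,0],[-0.388,-0.425,0]], "grip": [1,1,1,1,1,1,1,1,1,1,1,1,1,1,1,1,1,1]}}

```text
clock: 3.75
tool_pos: [0.4231, 0.1067, 0.2576]
eef_rot: [0.997, 0.075, -0.0, -0.0]
contact_force: [-0.2, 0.3, 0.3]
opening: 0.004
finger_force: 0.0
```

Emit:
{"api": "jog_arm", "payload": {"turn": [[0,0,0],[0,0,0],[0,0,0],[0,0,0],[0,0,0],[0,0,0],[0,0,0]], "translation": [[0,0,0.04],[0,0,0.08],[0,0,0.12],[0,0,0.15],[0,0,0.175],[0,0,0.192],[0,0,0.192]], "grip": [1,1,1,1,1,1,1]}}

```text
clock: 4.62
tool_pos: [0.4224, 0.1076, 0.0646]
eef_rot: [0.997, 0.075, -0.001, -0.001]
contact_force: [-0.3, -0.3, -0.1]
opening: 0.001
finger_force: 0.0
```

Run:
```python
from h import *
save('w1.png',cams.snapshot('wrist'))
s=r.get_state();print(s['tool_pos'],s['contact_force'])
```

```text
[0.42256497 0.10748279 0.06501468] [-0.13914362  0.16670694 -1.02756925]
```

View pics/w1.png

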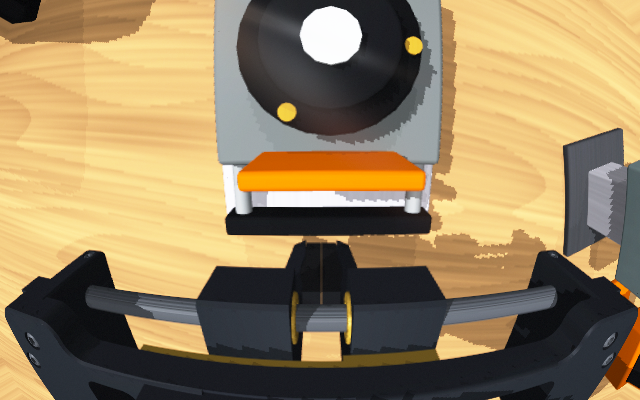

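The wrist view shows the shut fingertips at (322,250), square to the orange tab centred at (331,180) and within a few mm of its middle. The dock's black rear bar is below the tips, so I can push.

Emit:
{"api": "jog_arm", "payload": {"turn": [[0,0,0],[0,0,0],[0,0,0],[0,0,0],[0,0,0],[0,0,0],[0,0,0],[0,0,0],[0,0,0],[0,0,0],[0,0,0],[0,0,0]], "translation": [[0.008,0,0],[0.016,0,0],[0.022,0,0],[0.025,0,0],[0.028,0,0],[0.031,0,0],[0.034,0,0],[0.037,0,0],[0.04,0,0],[0.043,0,0],[0.046,0,0],[0.046,0,0]], "grip": [1,1,1,1,1,1,1,1,1,1,1,1]}}

```text
clock: 6.18
tool_pos: [0.4672, 0.1125, 0.0656]
eef_rot: [0.997, 0.074, -0.002, -0.0]
contact_force: [-3.9, -1.0, 3.9]
opening: 0.004
finger_force: 2.5
```

Emit:
{"api": "jog_arm", "payload": {"turn": [[0,0,0],[0,0,0],[0,0,0],[0,0,0],[0,0,0],[0,0,0],[0,0,0],[0,0,0]], "translation": [[0.003,0,0],[0.006,0,0],[0.009,0,0],[0.012,0,0],[0.014,0,0],[0.016,0,0],[0.018,0,0],[0.018,0,0]], "grip": [1,1,1,1,1,1,1,1]}}

```text
clock: 7.18
tool_pos: [0.4858, 0.1155, 0.0656]
eef_rot: [0.997, 0.074, -0.001, -0.0]
contact_force: [-5.1, -0.9, 2.4]
opening: -0.0
finger_force: 2.5
```

Run:
```python
from h import *
im=cams.snapshot('scene');save('s2.png',cv2.resize(im[160:270,300:430],None,fx=6,fy=5))
for c in('scene','top'):
    cams.snapshot(c)
    for d in models.place_of(c,'carriage_tab')[:1]: print(c,round(d['p'],2),np.round(d['position'],3))
s=r.get_state();print(s['tool_pos'],s['contact_force'])
```

```text
scene 0.63 [0.497 0.114 0.059]
[0.48599525 0.11545498 0.06561609] [-6.1484748  -1.12364435  2.80720806]
```

View pics/s2.png

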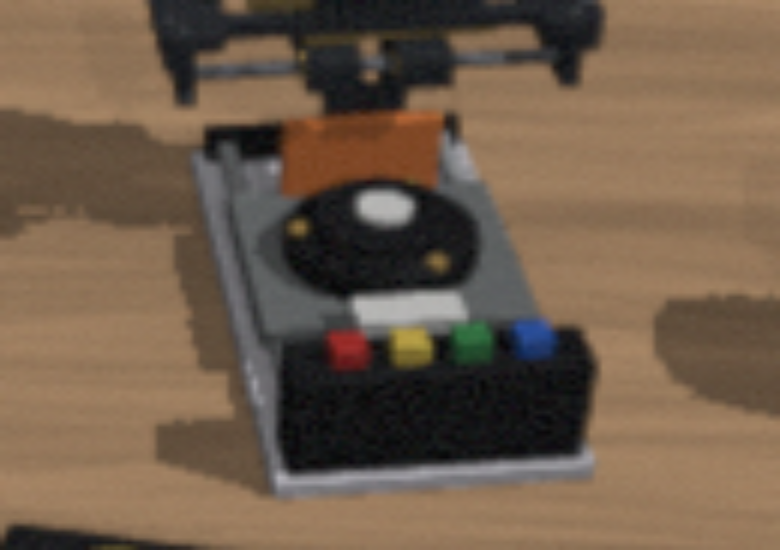

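Force is a steady 6 N, so the carriage is sliding. It has moved about 30 mm, and I continue in small steps.

Emit:
{"api": "jog_arm", "payload": {"turn": [[0,0,0],[0,0,0],[0,0,0],[0,0,0]], "translation": [[0.0015,0,0],[0.003,0,0],[0.0045,0,0],[0.006,0,0]], "grip": [1,1,1,1]}}

```text
clock: 7.92
tool_pos: [0.492, 0.1164, 0.0656]
eef_rot: [0.997, 0.074, -0.001, -0.0]
contact_force: [-5.1, -1.1, 4.1]
opening: 0.005
finger_force: 2.5
```

Emit:
{"api": "jog_arm", "payload": {"turn": [[0,0,0],[0,0,0],[0,0,0]], "translation": [[0.0013,0,0],[0.0026,0,0],[0.004,0,0]], "grip": [1,1,1]}}

```text
clock: 8.3
tool_pos: [0.4959, 0.117, 0.0656]
eef_rot: [0.997, 0.074, -0.001, -0.0]
contact_force: [-4.6, -0.6, 3.3]
opening: 0.007
finger_force: 2.5
```

Emit:
{"api": "jog_arm", "payload": {"turn": [[0,0,0],[0,0,0],[0,0,0]], "translation": [[0.001,0,0],[0.002,0,0],[0.003,0,0]], "grip": [1,1,1]}}

```text
clock: 8.68
tool_pos: [0.499, 0.1175, 0.0656]
eef_rot: [0.997, 0.074, -0.001, -0.0]
contact_force: [-4.5, -1.0, 3.3]
opening: 0.007
finger_force: 2.5
```

Emit:
{"api": "jog_arm", "payload": {"turn": [[0,0,0],[0,0,0],[0,0,0]], "translation": [[0.001,0,0],[0.002,0,0],[0.003,0,0]], "grip": [1,1,1]}}

```text
clock: 9.05
tool_pos: [0.5019, 0.118, 0.0656]
eef_rot: [0.997, 0.074, -0.001, -0.0]
contact_force: [-4.7, -0.7, 3.3]
opening: 0.001
finger_force: 2.5
```

Emit:
{"api": "jog_arm", "payload": {"turn": [[0,0,0],[0,0,0],[0,0,0]], "translation": [[0.001,0,0],[0.002,0,0],[0.002,0,0]], "grip": [1,1,1]}}

```text
clock: 9.43
tool_pos: [0.5041, 0.1183, 0.0656]
eef_rot: [0.997, 0.074, -0.0, -0.0]
contact_force: [-4.6, -0.5, 2.9]
opening: 0.004
finger_force: 2.5
```

Emit:
{"api": "jog_arm", "payload": {"turn": [[0,0,0],[0,0,0],[0,0,0]], "translation": [[0.001,0,0],[0.002,0,0],[0.002,0,0]], "grip": [1,1,1]}}

```text
clock: 9.8
tool_pos: [0.5062, 0.1187, 0.0656]
eef_rot: [0.997, 0.074, -0.0, -0.0]
contact_force: [-5.9, 0.5, 2.0]
opening: 0.007
finger_force: 2.4
```

Emit:
{"api": "jog_arm", "payload": {"turn": [[0,0,0],[0,0,0],[0,0,0]], "translation": [[0.001,0,0],[0.002,0,0],[0.002,0,0]], "grip": [1,1,1]}}

```text
clock: 10.18
tool_pos: [0.5083, 0.119, 0.0656]
eef_rot: [0.997, 0.074, -0.0, -0.0]
contact_force: [-4.7, 1.1, 2.9]
opening: 0.006
finger_force: 2.4
```

Emit:
{"api": "jog_arm", "payload": {"turn": [[0,0,0],[0,0,0],[0,0,0]], "translation": [[0.001,0,0],[0.002,0,0],[0.002,0,0]], "grip": [1,1,1]}}

```text
clock: 10.55
tool_pos: [0.5103, 0.1193, 0.0656]
eef_rot: [0.997, 0.074, -0.0, -0.0]
contact_force: [-4.8, 1.2, 2.6]
opening: 0.003
finger_force: 2.3
```

Emit:
{"api": "jog_arm", "payload": {"turn": [[0,0,0],[0,0,0],[0,0,0]], "translation": [[0.001,0,0],[0.002,0,0],[0.002,0,0]], "grip": [1,1,1]}}

```text
clock: 10.92
tool_pos: [0.5123, 0.1196, 0.0656]
eef_rot: [0.997, 0.074, -0.0, -0.0]
contact_force: [-5.0, 0.5, 1.5]
opening: 0.0
finger_force: 2.3
```

Emit:
{"api": "jog_arm", "payload": {"turn": [[0,0,0],[0,0,0],[0,0,0]], "translation": [[0.001,0,0],[0.002,0,0],[0.002,0,0]], "grip": [1,1,1]}}

```text
clock: 11.3
tool_pos: [0.5143, 0.1199, 0.0656]
eef_rot: [0.997, 0.074, -0.0, -0.0]
contact_force: [-5.3, 1.4, 1.9]
opening: 0.004
finger_force: 2.4
```

Emit:
{"api": "jog_arm", "payload": {"turn": [[0,0,0],[0,0,0],[0,0,0]], "translation": [[0.001,0,0],[0.002,0,0],[0.002,0,0]], "grip": [1,1,1]}}

```text
clock: 11.68
tool_pos: [0.5142, 0.1199, 0.0656]
eef_rot: [0.997, 0.074, -0.002, -0.0]
contact_force: [-9.0, -0.4, 6.4]
opening: 0.004
finger_force: 4.3
```

Emit:
{"api": "jog_arm", "payload": {"turn": [[0,0,0],[0,0,0],[0,0,0]], "translation": [[0.001,0,0],[0.0015,0,0],[0.0015,0,0]], "grip": [1,1,1]}}

```text
clock: 12.05
tool_pos: [0.5143, 0.1199, 0.0656]
eef_rot: [0.997, 0.074, -0.003, -0.001]
contact_force: [-10.9, -1.2, 8.8]
opening: 0.007
finger_force: 5.7
```

Emit:
{"api": "jog_arm", "payload": {"turn": [[0,0,0],[0,0,0],[0,0,0]], "translation": [[0.001,0,0],[0.002,0,0],[0.002,0,0]], "grip": [1,1,1]}}

```text
clock: 12.42
tool_pos: [0.5143, 0.12, 0.0656]
eef_rot: [0.997, 0.074, -0.005, -0.001]
contact_force: [-15.2, -1.7, 12.1]
opening: 0.009
finger_force: 7.7
```

The tool stays at x=0.5143 while the force climbs to 15 N, so this is the hard stop. Back off and rise.

Emit:
{"api": "jog_arm", "payload": {"turn": [[0,0,0],[0,0,0],[0,0,0],[0,0,0],[0,0,0],[0,0,0],[0,0,0],[0,0,0]], "translation": [[-0.005,0,0],[-0.015,0,0],[-0.03,0,0],[-0.03,0,-0.04],[-0.03,0,-0.08],[-0.03,0,-0.12],[-0.03,0,-0.14],[-0.03,0,-0.14]], "grip": [1,1,1,1,1,1,1,1]}}

```text
clock: 13.42
tool_pos: [0.4924, 0.1158, 0.2071]
eef_rot: [0.997, 0.074, 0.003, -0.0]
contact_force: [-0.2, 0.9, 0.1]
opening: 0.007
finger_force: 0.0
```

Run:
```python
from h import *
save('s3.png',cv2.resize(cams.snapshot('scene')[160:270,200:420],None,fx=3.6,fy=4.5,interpolation=cv2.INTER_CUBIC))
for d in models.place_of('scene','carriage_tab')[:1]+models.place_of('scene','dock')[:1]: print(round(d['p'],2),np.round(d['position'],3))
s=r.get_state();M=R.from_quat(s['eef_rot']).as_matrix();print(s['tool_pos'],s['contact_force'],M.round(3),s['q'].round(2))
y=np.radians(26); o=np.array([.4835,-.1225,0]);t=o+.021*np.array([np.cos(y),np.sin(y),0]);t[2]=.165
print(t,M.T@(t-s['tool_pos']))
```

```text
0.89 [0.519 0.117 0.061]
0.87 [ 0.556  0.126 -0.001]
[0.49019363 0.11590393 0.20491812] [-1.14250814  0.32562166  0.59739305] [[ 0.989  0.147 -0.   ]
 [ 0.147 -0.989 -0.   ]
 [-0.     0.    -1.   ]] [-0.69  0.7   0.61  2.01 -0.67  0.64 -1.05]
[ 0.50237467 -0.11329421  0.165     ] [-0.0216815   0.22849155  0.03993921]
```

View pics/s3.png

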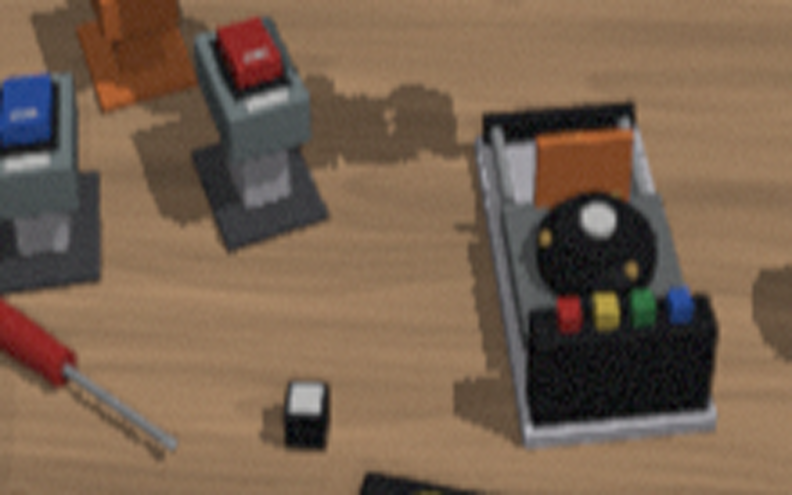

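The crop shows the carriage against the socket with the tab at (585,165). The tester's ON end, on the white-label side, faces the camera at (265,95). Move above the ON half.

Emit:
{"api": "jog_arm", "payload": {"turn": [[0,0,-0.05],[0,0,-0.1],[0,0,-0.15],[0,0,-0.2],[0,0,-0.25],[0,0,-0.305],[0,0,-0.305],[0,0,-0.305],[0,0,-0.305]], "translation": [[-0.004,0.03,0],[-0.007,0.07,0],[-0.011,0.11,0],[-0.015,0.15,0],[-0.018,0.19,0],[-0.022,0.22,0.01],[-0.022,0.228,0.03],[-0.022,0.228,0.04],[-0.022,0.228,0.04]], "grip": [1,1,1,1,1,1,1,1,1]}}

```text
clock: 14.7
tool_pos: [0.5013, -0.112, 0.1645]
eef_rot: [0.974, 0.225, -0.001, -0.001]
contact_force: [-0.2, 0.2, 0.1]
opening: 0.003
finger_force: 0.0
```

Run:
```python
from h import *
save('w2.png',cams.snapshot('wrist'))
s=r.get_state();M=R.from_quat(s['eef_rot']).as_matrix();print(s['tool_pos'],s['contact_force'],M.round(3))
y=np.radians(26); o=np.array([.4835,-.1225,0]);t=o+.021*np.array([np.cos(y),np.sin(y),0]);t[2]=.165
print(M.T@(t-s['tool_pos']))
k=cams.camera_params('wrist')
def pf(p):
    q=R.from_quat(k['orientation']).inv().apply(np.array(p)-k['eye']);x,yy,z=q[0],-q[1],-q[2];h=np.hypot(x,yy);th=np.arctan2(h,z)
    return [round(k['cx']+k['fx']*th*x/h),round(k['cy']+k['fy']*th*yy/h)]
X=np.array([np.cos(y),np.sin(y),0]);Y=np.array([-np.sin(y),np.cos(y),0])
for z in(.105,.118): print(z,[pf(o+a*X+b*Y+[0,0,z]) for a,b in((.028,.017),(.028,-.017),(-.028,.017),(-.028,-.017))])
print('tip',pf(s['tool_pos']+M[:,2]*r.tips_ahead))
```

```text
[ 0.50181964 -0.11201     0.16519239] [ 0.71013133 -0.27815745  0.09473602] [[ 0.899  0.438 -0.001]
 [ 0.438 -0.899  0.001]
 [-0.001 -0.001 -1.   ]]
[-6.38574229e-05  1.39777856e-03  1.90774351e-04]
0.105 [[299, 217], [351, 217], [301, 289], [348, 289]]
0.118 [[297, 224], [353, 224], [300, 299], [349, 299]]
tip [323, 256]
```

View pics/w2.png

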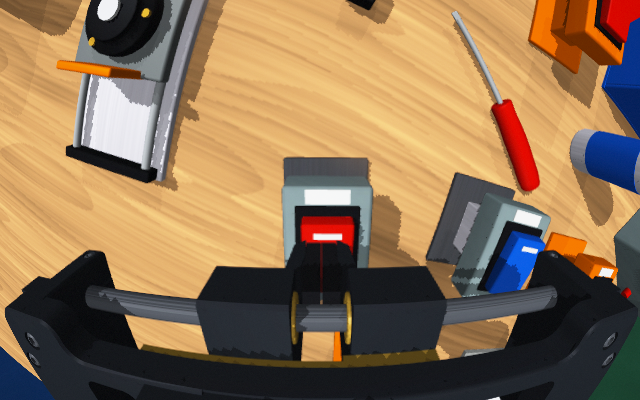

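The wrist view shows the red rocker's far (ON) edge at row 217, columns 300–354. That matches the prediction for a height of about 105 mm, with the white bar at (327,237) and the tip centred over it. Descend and feel for contact.

Emit:
{"api": "jog_arm", "payload": {"turn": [[0,0,0],[0,0,0],[0,0,0],[0,0,0],[0,0,0],[0,0,0],[0,0,0],[0,0,0]], "translation": [[0,0.001,0.008],[0,0.001,0.015],[0,0.001,0.02],[0,0.001,0.022],[0,0.001,0.024],[0,0.001,0.026],[0,0.001,0.028],[0,0.001,0.028]], "grip": [1,1,1,1,1,1,1,1]}}

```text
clock: 15.75
tool_pos: [0.5024, -0.1137, 0.1376]
eef_rot: [0.974, 0.224, -0.0, -0.0]
contact_force: [1.0, 1.1, -0.9]
opening: 0.008
finger_force: 0.0
```

Tip at 118.6 mm with no contact.

Emit:
{"api": "jog_arm", "payload": {"turn": [[0,0,0],[0,0,0],[0,0,0],[0,0,0],[0,0,0]], "translation": [[0,0,0.001],[0,0,0.002],[0,0,0.003],[0,0,0.004],[0,0,0.004]], "grip": [1,1,1,1,1]}}

```text
clock: 16.38
tool_pos: [0.5024, -0.1137, 0.1336]
eef_rot: [0.974, 0.224, -0.0, -0.0]
contact_force: [-0.4, 0.4, 0.2]
opening: 0.002
finger_force: 0.0
```

Emit:
{"api": "jog_arm", "payload": {"turn": [[0,0,0],[0,0,0],[0,0,0],[0,0,0],[0,0,0]], "translation": [[0,0,0.001],[0,0,0.002],[0,0,0.003],[0,0,0.003],[0,0,0.003]], "grip": [1,1,1,1,1]}}

```text
clock: 17.0
tool_pos: [0.5035, -0.1133, 0.131]
eef_rot: [0.974, 0.225, 0.001, 0.0]
contact_force: [2.0, 1.3, 4.8]
opening: 0.006
finger_force: 2.1
```

Emit:
{"api": "jog_arm", "payload": {"turn": [[0,0,0],[0,0,0],[0,0,0]], "translation": [[0,0,0.001],[0,0,0.002],[0,0,0.002]], "grip": [1,1,1]}}

```text
clock: 17.38
tool_pos: [0.5019, -0.114, 0.1288]
eef_rot: [0.975, 0.224, -0.0, -0.0]
contact_force: [-0.3, 0.9, 5.5]
opening: 0.007
finger_force: 2.9
```

Emit:
{"api": "jog_arm", "payload": {"turn": [[0,0,0],[0,0,0],[0,0,0]], "translation": [[0,0,0.001],[0,0,0.0015],[0,0,0.0015]], "grip": [1,1,1]}}

```text
clock: 17.75
tool_pos: [0.502, -0.1141, 0.1284]
eef_rot: [0.975, 0.224, 0.0, -0.0]
contact_force: [-0.9, 2.1, 18.0]
opening: 0.009
finger_force: 8.9
```

Force rose to 18 N with no further travel, so the rocker is probably at its stop. Retract and look.

Emit:
{"api": "jog_arm", "payload": {"turn": [[0,0,0],[0,0,0],[0,0,0],[0,0,0],[0,0,0],[0,0,0],[0,0,0]], "translation": [[0,0,-0.005],[0,0,-0.03],[0,0,-0.07],[-0.04,0,-0.1],[-0.08,0.0,-0.12],[-0.08,0,-0.12],[-0.08,0,-0.12]], "grip": [1,1,1,1,1,1,1]}}

```text
clock: 18.62
tool_pos: [0.4307, -0.1484, 0.2468]
eef_rot: [0.974, 0.225, -0.0, -0.0]
contact_force: [-0.1, -0.1, 1.2]
opening: 0.006
finger_force: 0.0
```

Run:
```python
from h import *
im=cams.snapshot('scene'); a=cv2.imread('pics/scene.png')[:,:,::-1]
f=lambda i:cv2.resize(i[155:220,190:300],None,fx=6.5,fy=4.5,interpolation=cv2.INTER_CUBIC)
save('s4.png',np.vstack([f(a),f(im)]))
for d in models.place_of('scene','carriage_tab')[:1]: print(d['position'])
s=r.get_state();print(s['tool_pos'],s['contact_force'],s['clock'])
```

```text
[0.5231, 0.1223, 0.061]
[ 0.43112881 -0.14806077  0.24641185] [-0.13308128  0.2007005   0.83842113] 18.725
```

View pics/s4.png

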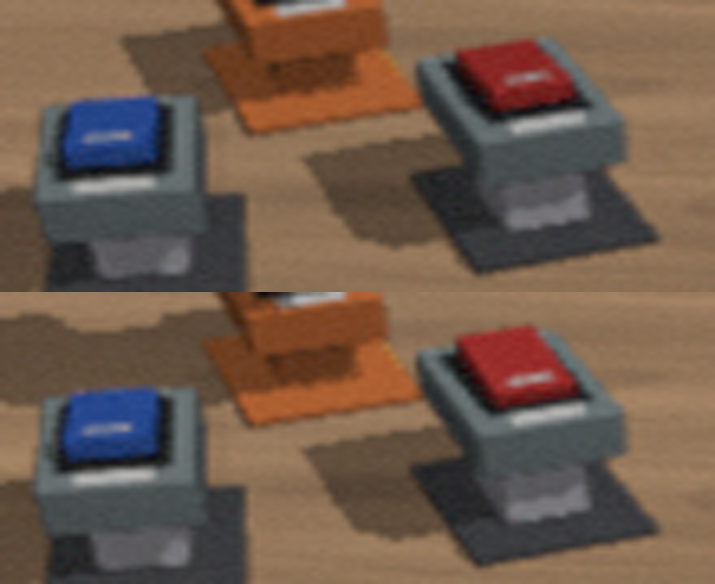

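Compared with the first picture, the red rocker's ON end has gone down: the bar moved from (527,77) to (530,378) in the lower panel and the near face has shrunk. The blue rocker is unchanged and the carriage is still home.

```bash
python3 -c "
from plant import r
print(r.finish_job())"
```

```text
the job is handed in; nothing more can be done
None
```

The job is handed in at about 19 s: the carriage was pushed to its hard stop with at most about 15 N (about 20 N counting the sideways rub on the tab), and only then was the tester's red rocker pressed over to ON (18 N at its stop), with the lamp switch and everything else untouched.

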